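Stack the empty sample tote on the loaded one

ROBOT

A 6-joint arm with a two-finger parallel gripper is mounted at the origin on a cart in front of the work surface, level with it; the furniture and walls round the work are solid. World frame = base frame: x ahead of the robot, y to its left, z up, the work surface at z = 0. Lengths are in m, angles in rad, forces in N, time in s.
With the tool pointing down it reaches from about 0.425 to 1.125 m from the base axis. Payload 14.9 kg.
Tool frame: the origin (TCP) lies on the centre line of the jaws, within the pads' length; the fingertips stand 14 mm ahead of it and the grasp point (between the pads) lies 5 mm behind it; y points along the fingers, z is the direction in which the jaws open and shut, and the axes are right-handed (so a half turn about y gives the same grasp; the last joint's range is limited). The gripper opens to 91 mm and grips with 3 to 60 N. Pads are 32 mm wide; open, the fingers measure 118 mm over their backs; the gripper's body (76 mm by 178 mm) begins 60 mm behind the grasp point.
Start: joints at [-1.329, 0.379, 1.734, -0, 1.028, -0.033], TCP at [0.19, -0.674, 0.228] pointing down, gripper open.
Joint ranges: [-2.77, 2.77], [-0.74, 2.19], [0, 2.66], [-1.06, 4.2], [0.31, 2.87], [-3.08, 3.08]. Speed limits (rad/s): [1.89, 1.89, 2.39, 3.14, 3.14, 3.14].

INTERFACE

Orientations are given as a rotation vector (axis times angle).
In Python, from plant import get_obs, capture, job_done gives the robot as it stands.
- The arm moves only by the tool play_rows, never from a script. Its argument "deltas" is a list of rows, each a list of 7 numbers: the turn, a rotation vector about the tool's x, y, z in degrees, then the shift along the tool's x, y, z in m, then the closure, from -1 (fully open) to 1 (shut), so that 0 is half open. A call has 1 to 8 rows; each row is the pose to reach, as a shift and turn from the pose commanded when the call began, along the tool's axes at that moment; what a row does not reach only later rows make up. A row lasts 1/12 s, in which the tool goes at most 41.7 mm and 7.16 degrees, less where a joint would pass 70% of its speed; a pose out of reach is approached as far as the arm can. A call with a gripper value outside its range is refused whole. The fingers move at their own pace and stop on an object; "newtons" is the grip in N (left out, the last holds). Time passes only in rows, so rows that repeat a pose let the fingers close. It gives the time, the measured TCP pose, the force and the opening at its end, in the units of the state.
- get_obs(): the state, without advancing time (a new reading comes with each control period).
- capture(name): name is "side" or "top" or "wrist"; returns a dict with "image" (420x560x3 uint8, red, green, blue), "z_map" (420x560 float32, m along the optical axis (not along the pixel's ray), 0 where there is no reading), "mtx" (3x3 intrinsics, pixels), "rvec" (rotation vector, rad) and "tvec" (3), from world to camera coordinates, as OpenCV has them. Camera axes: x right, y down, z forward; pixel columns grow to the right and rows downward; lengths in m; the calibration is good to about 2 mm. A picture is of the moment at which its call begins.
- job_done(): hands the job in, once; it reports no verdict.
The state is a dict: "clock": time; "q": joint angles; "dq": joint speeds; "effort": joint torques, N m; "ee_pos": TCP position; "orientation": TCP orientation; "wrist_force": force on the tool from outside, world axes, zero at the start; "torque": the same for the moment, N m; "grip_width": opening from 0.0 (shut) to 1.0 (fully open).
Only numpy, scipy, OpenCV 4.12 (cv2) and the standard library are available. Lean on these libraries where they do the work, as an engineer would, in place of code of your own. Each camera call takes 0.05 s, during which the arm holds its last target.

TASK

The grey tote holds two sample pots, so stack the empty blue tote on it instead of nesting it: turned half a turn, its yellow side over the grey tote's plain long side, so that it stands fully home and level on the grey tote's inner ledges. Make the half turn in two goes: first set the blue tote down on the open worktop about a quarter turn round, standing crosswise to the grey one, let go, then take it with a fresh grip, turn it on and stack it. Let go again, then push down firmly on its rim with the gripper to make sure it is seated, and leave the pots in the grey tote and the other things on the worktop where they are.

Things in the scene. Friction and masses are not known exactly. Their poses are not given: they have to be found in the camera images.
- upper_center (a point): Centre of the empty blue open-topped tote, 166 mm long (its x), 126 wide (y), 106 high (z up): 53 mm above its underside, 53 below its rim. Grip its upright rim band, 40 mm high, 8 mm thick, all round; its middle lies 59 mm from the centre on the long walls (y), 79 mm on the end walls (x). The band is yellow on the long wall at +y, else blue. The foot tapers to 136 x 96 mm. About 0.35 kg.
- upper_yellow (a point): Top of the rim band in the middle of the blue tote's yellow long wall (59 mm from the centre along the tote's y, 53 mm above the centre point); axes as the tote's. At the start it faces roughly (within 35 degrees) the same way as the grey tote's yellow wall.
- lower_center (a point): Centre (53 mm above its underside) of the grey tote, of the same shape, axes and yellow long wall at +y; about 0.8 kg, loose on the worktop. Yellow sides alike, totes nest; half a turn apart, the upper one's foot stands on the lower one's ledges, its centre 73 mm above the lower one's. The mouth is 149 x 109 mm: 6.5 mm of play on each side of the foot.
- upper: The blue tote, origin at the centre of its underside. Four ledges, 22 mm wide, stick 19 mm inward from the long walls, tops 33 mm below the rim: at x = +-50 mm on the yellow wall, +-18 mm on the plain one, an open slot in the wall below each.
- lower: The grey tote, origin at the centre of its underside; ledges as in the blue one, above the lids of the pots. A tote stacked on it can tip if pushed hard near a corner: push at the middle of a long wall's rim, with 6 to 12 N.
- pot_white: Sample pot with white lid, 50 mm across and 66 mm high, standing in the grey tote; origin at the centre of its underside.
- pot_blue: Sample pot with blue lid, same size, standing beside it; origin at the centre of its underside.
- calculator: Bystander: dark pocket calculator, 118 x 68 x 15 mm, lying at the back; origin under its centre.
- radio: Bystander: black hand radio, 58 x 187 x 33 mm, lying at the back; origin at its underside.
- muffs: Bystander: blue ear muffs, 187 x 181 x 108 mm, lying at the left; origin under its centre.
Not all that is in view belongs to the job. Of the things shaped like the pot_blue, the blue one is meant.

How it is judged:
On the way, in this order (a step that is already met when the one before it is completed fails the run):
1. the blue tote stands upright on the worktop, crosswise (55 to 90 degrees) to the grey one, and is let go (height (world z) of upper_center below 0.059 m and angle between upper_center's own z axis and vertical below 0.06 rad and angle between the x axis of upper_center and the x axis of lower_center, either way round above 0.96 rad and contact force between the fingers and upper below 0.2 N), for 0.2 s.
2. the blue tote stands stacked on the grey one, yellow sides opposite, and is let go (z of upper_center in the frame of lower_center between 0.068 and 0.079 m and horizontal distance between upper_center and lower_center below 0.014 m and angle between the x axis of upper_center and the x axis of lower_center, either way round below 0.15 rad and y of upper_yellow in the frame of lower_center below -0.03 m and angle between upper_center's own z axis and vertical below 0.06 rad and contact force between the fingers and upper below 0.2 N), for 0.2 s.
3. the stacked tote is pushed down on the grey one (weight and push together over 8 N) (z of upper_center in the frame of lower_center between 0.068 and 0.079 m and horizontal distance between upper_center and lower_center below 0.014 m and angle between the x axis of upper_center and the x axis of lower_center, either way round below 0.15 rad and y of upper_yellow in the frame of lower_center below -0.03 m and contact force between upper and lower above 8 N), for 0.1 s.
At the end, for the whole second after the job is handed in: The blue tote rests level (0.06 rad) and let go on the grey one's ledges: centre 68 to 79 mm above the grey centre, within 14 mm sideways, sides parallel within 0.15 rad, yellow sides opposite; all at rest, the grey tote upright on the worktop with both pots inside (all of step 2 and height (world z) of lower_center below 0.06 m and angle between lower_center's own z axis and vertical below 0.06 rad and horizontal distance between each of pot_white, pot_blue and lower_center below 0.06 m and z of each of pot_white, pot_blue in the frame of lower_center below -0.02 m and linear speed of each of upper, lower below 0.02 m/s); the robot touches nothing.
It fails at once if the calculator moved by over 40 mm (distance of calculator from where it was at the start of the episode above 0.04 m).
It fails at once if the hand radio moved by over 40 mm (distance of radio from where it was at the start of the episode above 0.04 m).
It fails at once if the ear muffs moved by over 40 mm (distance of muffs from where it was at the start of the episode above 0.04 m).
It also fails if it takes over 72 s, if anything falls off the work surface, if the arm or the gripper's body presses on something with over 40 N, if the wrist force passes 120 N, or if a joint passes its speed limit or range.

## Working session

There is one attempt and no reset: what is moved stays moved. The work goes in short steps, Python scripts to look and compute and a tool call to move; the robot and the scene stay as the last step left them, time stands still between calls to the robot, and variables do not carry over. Pictures are saved under pics/ and viewed, and the job is handed in when it is done.

Besides the shell and the picture viewer there is one more tool, called as name(argument=value, ...) on one line, values as JSON. play_rows: Moves the arm, as the interface text tells. Its arguments: {"type":"object","properties":{"deltas":{"type":"array"},"newtons":{"type":"number"}},"required":["deltas"]}

```bash
ls; mkdir -p pics
python3 - <<'E'
from plant import get_obs,capture
import cv2,numpy as np
o=get_obs();print({k:np.round(v,3) for k,v in o.items()})
for n in ["top","side","wrist"]:
    c=capture(n);cv2.imwrite(f"pics/a_{n}.png",c["image"][:,:,::-1]);print(n,c["mtx"].round(1).tolist(),c["rvec"],c["tvec"])
E
```

```text
pics
{'clock': np.float64(0.0), 'q': array([-1.329,  0.379,  1.735, -0.   ,  1.028, -0.033]), 'dq': array([ 0.001, -0.   , -0.   , -0.   ,  0.001, -0.001]), 'effort': array([-1.0000e-03, -7.6372e+01, -4.3437e+01,  6.5000e-02,  4.2000e-02,
       -0.0000e+00]), 'ee_pos': array([ 0.19 , -0.673,  0.227]), 'orientation': array([-0.287,  2.076, -2.073]), 'wrist_force': array([0.283, 0.029, 0.185]), 'torque': array([ 0.013, -0.02 , -0.002]), 'grip_width': np.float64(0.999)}
top [[411.0, 0.0, 272.9], [0.0, 411.0, 208.8], [0.0, 0.0, 1.0]] [ 2.1012103  -2.12788417  0.17620598] [0.2243228  0.60766289 1.09753636]
side [[399.0, 0.0, 280.1], [0.0, 399.0, 212.7], [0.0, 0.0, 1.0]] [ 2.00298917 -0.0742782   0.00971488] [-0.56355328  0.20582594  0.88993088]
wrist [[291.4, 0.0, 279.1], [0.0, 291.4, 210.7], [0.0, 0.0, 1.0]] [-2.31077836  1.74806299  0.25860427] [-0.69980797 -0.03170599  0.39202845]
```

View pics/a_top.png

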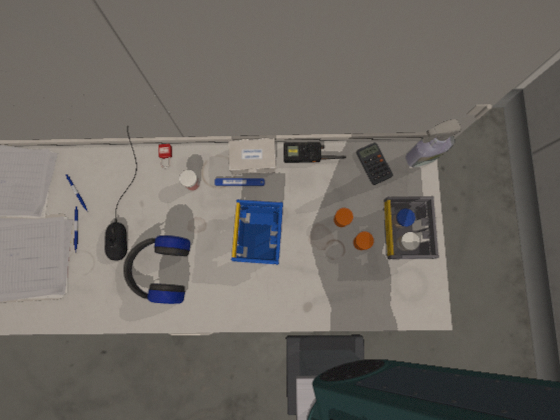

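View pics/a_side.png

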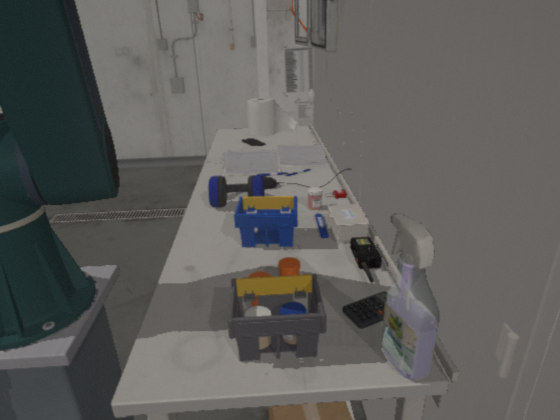

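View pics/a_wrist.png

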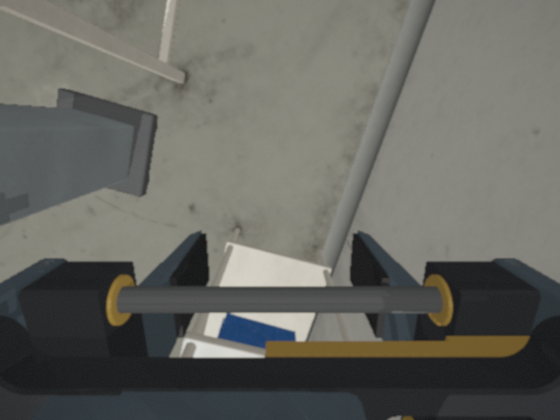

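The top view shows the blue tote at about (257,232) with its yellow wall on the left. The grey tote is at (411,228), also with its yellow wall on the left, and holds the blue-lidded pot (405,217) and the white-lidded pot (410,241). Two orange pots stand loose at (344,217) and (363,241). Next I'll measure the two totes.

```bash
cat > h.py <<'E'
from plant import get_obs,capture
import cv2,numpy as np
from scipy.spatial.transform import Rotation as R
def cloud(c):
    z=c["z_map"];v,u=np.mgrid[:z.shape[0],:z.shape[1]]
    K=c["mtx"];P=np.stack([(u-K[0,2])/K[0,0]*z,(v-K[1,2])/K[1,1]*z,z],-1)
    Rm=cv2.Rodrigues(np.array(c["rvec"]))[0]
    W=(P-np.array(c["tvec"]))@Rm; W[z==0]=np.nan
    return W
def save(n,im,box=None,s=1):
    if box: im=im[box[1]:box[3],box[0]:box[2]]
    if s!=1: im=cv2.resize(im,None,fx=s,fy=s,interpolation=cv2.INTER_CUBIC)
    cv2.imwrite(f"pics/{n}.png",im[:,:,::-1])
def rim(W,xr,yr,z0=.09,z1=.12):
    m=(W[...,2]>z0)&(W[...,2]<z1)&(W[...,0]>xr[0])&(W[...,0]<xr[1])&(W[...,1]>yr[0])&(W[...,1]<yr[1])
    return m
def fit(m,W):
    p=W[m][:,:2]
    r=cv2.minAreaRect((p*1000).astype(np.float32))
    return r,np.median(W[m][:,2])
def yellow(c):
    h=cv2.cvtColor(c["image"],cv2.COLOR_RGB2HSV)
    return (h[...,0]>18)&(h[...,0]<34)&(h[...,1]>140)&(h[...,2]>70)
E
python3 - <<'E'
from h import *
c=capture("top");W=cloud(c)
for a in [(257,232),(411,228),(344,217),(363,241),(405,217),(410,241),(302,152),(374,163),(172,245),(165,295),(252,155),(240,182),(320,320),(236,232),(390,228),(188,178),(430,150)]: print(a,W[a[1],a[0]].round(3))
print(np.degrees(0))
for xr,yr in [((.4,.85),(-.05,.25)),((.4,.85),(-.6,-.2))]:
    pass
save("crop",c["image"],(200,130,460,300),3)
m=(W[...,2]>.085)&(W[...,2]<.125)
n,l,s,_=cv2.connectedComponentsWithStats(m.astype(np.uint8))
for i in range(1,n):
    if s[i,4]>60: print(s[i], fit(l==i,W))
E
```

```text
(257, 232) [0.553 0.265 0.002]
(411, 228) [ 0.559 -0.184  0.001]
(344, 217) [0.584 0.018 0.057]
(363, 241) [ 0.515 -0.03   0.067]
(405, 217) [ 0.58  -0.148  0.069]
(410, 241) [ 0.514 -0.157  0.067]
(302, 152) [0.785 0.129 0.031]
(374, 163) [ 0.753 -0.085  0.013]
(172, 245) [0.507 0.487 0.103]
(165, 295) [0.377 0.5   0.104]
(252, 155) [0.77  0.275 0.057]
(240, 182) [0.703 0.315 0.007]
(320, 320) [0.302 0.089 0.001]
(236, 232) [0.54  0.315 0.106]
(390, 228) [ 0.545 -0.095  0.106]
(188, 178) [0.702 0.458 0.066]
(430, 150) [ 0.748 -0.205  0.142]
0.0
[   0  110  481   16 2761] (((865.0888671875, 320.92730712890625), (1363.7703857421875, 17.719776153564453), 89.47513580322266), np.float64(0.1057121308504787))
[412 143  41  17 193] (((755.4258422851562, -222.52005004882812), (96.83987426757812, 38.13262939453125), 82.51982879638672), np.float64(0.10673638985874843))
[385 196  54  63 934] (((549.6409912109375, -152.77284240722656), (167.14930725097656, 127.94609832763672), 0.461816668510437), np.float64(0.10354193571216916))
[231 199  52  65 763] (((543.2496948242188, 260.58880615234375), (127.63165283203125, 166.37588500976562), 85.21553039550781), np.float64(0.10455913685410938))
[154 235  29  19 473] (((511.73760986328125, 503.11553955078125), (75.35369110107422, 49.267433166503906), 86.1038818359375), np.float64(0.10069793378034253))
[147 283  30  21 501] (((381.6883850097656, 514.3988647460938), (76.1306381225586, 49.1097297668457), 84.82450103759766), np.float64(0.10015461291220307))
```

View pics/crop.png

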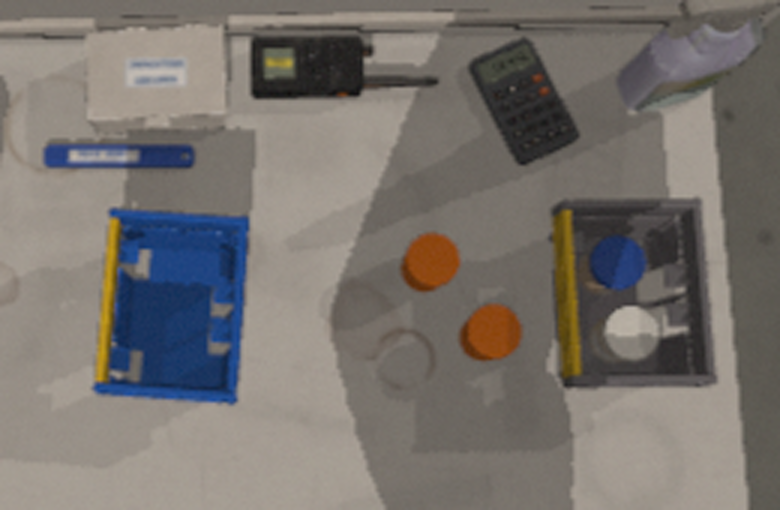

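```bash
cat >> h.py <<'E'
def tool():
    o=get_obs();return np.array(o["ee_pos"]),R.from_rotvec(o["orientation"]).as_matrix(),o
def to(p,yaw=None):
    """deltas to reach world TCP p, jaw axis (tool z) at world yaw deg (mod 180), tool y straight down"""
    P,M,o=tool()
    sh=M.T@(np.array(p)-P)
    best=None
    if yaw is None: yaw=np.degrees(np.arctan2(M[1,2],M[0,2]))
    for k in (0,180):
        a=np.radians(yaw+k);z=np.array([np.cos(a),np.sin(a),0]);y=np.array([0,0,-1.]);x=np.cross(y,z)
        rv=np.degrees(R.from_matrix(M.T@np.stack([x,y,z],1)).as_rotvec())
        print("yaw",yaw+k,"turn",rv.round(2),"shift",sh.round(4))
    print("tcp",P.round(4),"jawyaw",np.degrees(np.arctan2(M[1,2],M[0,2])).round(2),"ydir",M[:,1].round(4),"q",np.round(o["q"],2),"F",np.round(o["wrist_force"],1),"w",round(float(o["grip_width"]),3),"t",o["clock"])
E
python3 - <<'E'
from h import *
P,M,o=tool();print(M.round(3))
to([.538,.2017,.25],-94.8+180)
E
```

```text
[[-0.962 -0.     0.271]
 [-0.271  0.001 -0.962]
 [-0.    -1.    -0.001]]
yaw 85.2 turn [ 0.0000e+00 -1.5946e+02 -5.0000e-02] shift [-0.5725 -0.022  -0.748 ]
yaw 265.2 turn [ 0.03 20.54  0.  ] shift [-0.5725 -0.022  -0.748 ]
tcp [ 0.1899 -0.6735  0.2276] jawyaw -74.26 ydir [-1.e-04  6.e-04 -1.e+00] q [-1.33  0.38  1.73  0.    1.03 -0.03] F [ 0.4  0.3 -0.5] w 0.998 t 0.2
```

Run:
```python
from h import *
to([.52,-.38,.25],-20)
```

```text
yaw -20 turn [ 3.000e-02 -5.426e+01 -2.000e-02] shift [-0.3974 -0.0223 -0.193 ]
yaw 160 turn [2.0000e-02 1.2574e+02 4.0000e-02] shift [-0.3974 -0.0223 -0.193 ]
tcp [ 0.1899 -0.6735  0.2276] jawyaw -74.26 ydir [-1.e-04  6.e-04 -1.e+00] q [-1.33  0.38  1.73  0.    1.03 -0.03] F [ 0.4  0.3 -0.5] w 0.998 t 0.2
```

play_rows(deltas=[[0, -7, 0, -0.04, -0.003, -0.02, -1], [0, -14, 0, -0.08, -0.006, -0.04, -0.5], [0, -21, 0, -0.12, -0.009, -0.06, 0], [0, -28, 0, -0.16, -0.012, -0.08, 0], [0, -35, 0, -0.2, -0.015, -0.1, 0], [0, -42, 0, -0.24, -0.018, -0.12, 0], [0, -49, 0, -0.28, -0.02, -0.14, 0], [0, -54, 0, -0.32, -0.022, -0.16, 0]], newtons=40)

```text
clock: 0.87
ee_pos: [0.4371, -0.4482, 0.249]
orientation: [-1.025, 1.46, -1.46]
wrist_force: [0.6, -0.5, -0.1]
grip_width: 0.521
```

Run:
```python
from h import *
to([.52,-.1,.25],40)
```

```text
yaw 40 turn [-0.000e+00 -5.989e+01  1.000e-02] shift [-0.3556 -0.0011 -0.0405]
yaw 220 turn [-1.0000e-02  1.2011e+02 -0.0000e+00] shift [-0.3556 -0.0011 -0.0405]
tcp [ 0.4371 -0.4482  0.249 ] jawyaw -19.89 ydir [ 1.e-04 -1.e-04 -1.e+00] q [-0.84  0.24  1.88 -0.    1.02 -0.49] F [ 0.6 -0.5 -0.1] w 0.521 t 0.8667
```

play_rows(deltas=[[0, -7, 0, -0.04, 0, -0.005, 0], [0, -14, 0, -0.08, 0, -0.01, 0], [0, -21, 0, -0.12, 0, -0.015, 0], [0, -28, 0, -0.16, 0, -0.02, 0], [0, -35, 0, -0.2, 0, -0.025, 0], [0, -42, 0, -0.24, 0, -0.03, 0], [0, -49, 0, -0.28, 0, -0.035, 0], [0, -56, 0, -0.32, 0, -0.04, 0]])

```text
clock: 1.53
ee_pos: [0.5092, -0.1338, 0.2489]
orientation: [-1.443, 0.734, -0.734]
wrist_force: [0.6, -0.4, 0.4]
grip_width: 0.5
```

Run:
```python
from h import *
to([.538,.2017,.2],85.2)
```

```text
yaw 85.2 turn [-1.000e-02 -4.912e+01  1.000e-02] shift [-0.2542  0.0489  0.2209]
yaw 265.2 turn [-2.0000e-02  1.3088e+02 -1.0000e-02] shift [-0.2542  0.0489  0.2209]
tcp [ 0.5092 -0.1338  0.2489] jawyaw 36.08 ydir [ 2.e-04 -0.e+00 -1.e+00] q [-0.3   0.08  2.07  0.    0.99 -0.93] F [ 0.6 -0.4  0.4] w 0.5 t 1.5333
```

play_rows(deltas=[[0, -7, 0, -0.03, 0.006, 0.025, 0], [0, -14, 0, -0.06, 0.012, 0.05, 0], [0, -21, 0, -0.09, 0.018, 0.075, 0], [0, -28, 0, -0.12, 0.024, 0.1, 0], [0, -35, 0, -0.15, 0.03, 0.125, 0], [0, -42, 0, -0.18, 0.036, 0.15, 0], [0, -49, 0, -0.21, 0.042, 0.175, 0], [0, -49, 0, -0.24, 0.049, 0.205, 0]])

```text
clock: 2.2
ee_pos: [0.5346, 0.1794, 0.1998]
orientation: [-1.57, 0.065, -0.065]
wrist_force: [0.9, -0.6, 1.2]
grip_width: 0.497
```

play_rows(deltas=[[0, 0, 0, 0, 0, 0, 0], [0, 0, 0, 0, 0, 0, 0], [0, 0, 0, 0, 0, 0, 0]])

```text
clock: 2.45
ee_pos: [0.5349, 0.1773, 0.1998]
orientation: [-1.57, 0.072, -0.071]
wrist_force: [0.2, -1.2, 0.4]
grip_width: 0.499
```

Run:
```python
from h import *
to([.538,.2017,.2],85.2)
c=capture("top");save("b_top",c["image"],(130,100,460,340),2)
c=capture("wrist");save("b_wr",c["image"])
```

```text
yaw 85.2 turn [ 0.02 -0.43 -0.03] shift [ 0.0008 -0.0002  0.0246]
yaw 265.2 turn [5.0000e-02 1.7957e+02 3.0000e-02] shift [ 0.0008 -0.0002  0.0246]
tcp [0.5349 0.1773 0.1998] jawyaw 84.77 ydir [-6.e-04 -3.e-04 -1.e+00] q [ 0.28  0.2   2.03 -0.    0.91 -1.2 ] F [ 0.2 -1.2  0.4] w 0.499 t 2.45
```

View pics/b_wr.png

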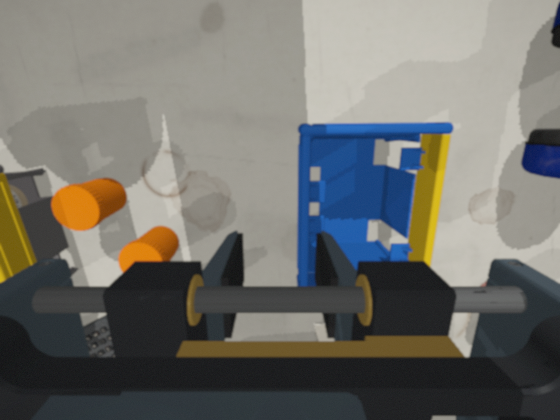

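The wrist view has the blue tote's plain wall at column 305, between the fingers but right of the jaw centre at about 280. That agrees with the 25 mm shift I computed. I'll check the wall position with the wrist depth map.

Run:
```python
from h import *
c=capture("wrist");W=cloud(c)
h=cv2.cvtColor(c["image"],cv2.COLOR_RGB2HSV)
b=(h[...,0]>100)&(h[...,0]<125)&(h[...,1]>120)
m=b&(W[...,2]>.095)&(W[...,2]<.115)
for r in (150,180,210,240,260,270):
    cc=np.where(m[r,290:330])[0]+290
    print(r,cc.min() if len(cc) else None,cc.max() if len(cc) else None, W[r,cc].mean(0).round(4) if len(cc) else None, W[r,cc][:,1].min().round(4) if len(cc) else 0,W[r,cc][:,1].max().round(4) if len(cc) else 0)
```

```text
150 301 311 [0.479  0.2047 0.1047] 0.201 0.209
180 300 309 [0.5047 0.2018 0.1043] 0.1982 0.2057
210 300 308 [0.5319 0.1995 0.1046] 0.1962 0.2029
240 300 309 [0.561  0.198  0.1047] 0.1941 0.2022
260 299 308 [0.5819 0.1957 0.1036] 0.1916 0.2
270 299 308 [0.5922 0.195  0.1041] 0.1908 0.1992
```

play_rows(deltas=[[0, -0.4, 0, 0.001, 0, 0.012, 0], [0, -0.4, 0, 0.001, 0.01, 0.023, 0], [0, -0.4, 0, 0.001, 0.03, 0.023, 0], [0, -0.4, 0, 0.001, 0.05, 0.023, 0], [0, -0.4, 0, 0.001, 0.07, 0.023, 0], [0, -0.4, 0, 0.001, 0.09, 0.023, 0], [0, -0.4, 0, 0.001, 0.108, 0.023, 0], [0, -0.4, 0, 0.001, 0.108, 0.023, 0]])

```text
clock: 3.27
ee_pos: [0.5364, 0.2001, 0.0883]
orientation: [-1.571, 0.07, -0.063]
wrist_force: [-1.1, -0.3, -0.2]
grip_width: 0.499
```

play_rows(deltas=[[0, 0, 0, 0, 0, 0, 1], [0, 0, 0, 0, 0, 0, 1], [0, 0, 0, 0, 0, 0, 1], [0, 0, 0, 0, 0, 0, 1], [0, 0, 0, 0, 0, 0, 1], [0, 0, 0, 0, 0, 0, 1], [0, 0, 0, 0, 0, 0, 1], [0, 0, 0, 0, 0, 0, 1]], newtons=45)

```text
clock: 3.93
ee_pos: [0.5386, 0.2004, 0.0925]
orientation: [-1.57, 0.066, -0.067]
wrist_force: [-1.4, -0.1, 6.3]
grip_width: 0.086
```

play_rows(deltas=[[0, 0, 0, 0, -0.005, 0, 1], [0, 0, 0, 0, -0.015, 0, 1], [0, 0, 0, 0, -0.03, 0, 1], [0, 0, 0, 0, -0.04, 0, 1], [0, 0, 0, 0, -0.045, 0, 1], [0, 0, 0, 0, -0.05, 0, 1], [0, 0, 0, 0, -0.05, 0, 1]])

```text
clock: 4.52
ee_pos: [0.5386, 0.2004, 0.1429]
orientation: [-1.569, 0.066, -0.067]
wrist_force: [1.4, 0.9, -3.6]
grip_width: 0.086
```

Run:
```python
from h import *
to([.48,.24,.142],0)
c=capture("side");save("c_side",c["image"],(150,150,430,360),2)
```

```text
yaw 0 turn [-7.000e-02  8.515e+01  3.000e-02] shift [-0.0617  0.0009  0.0345]
yaw 180 turn [ 3.000e-02 -9.485e+01  7.000e-02] shift [-0.0617  0.0009  0.0345]
tcp [0.5386 0.2004 0.1429] jawyaw 85.15 ydir [ 1.1e-03  4.0e-04 -1.0e+00] q [ 0.32  0.3   2.03  0.    0.81 -1.17] F [ 1.4  0.9 -3.6] w 0.086 t 4.5167
```

View pics/c_side.png

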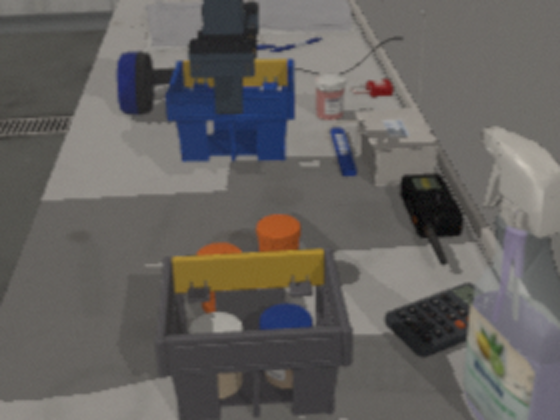

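play_rows(deltas=[[0, 3, 0, -0.002, 0, 0.001, 1], [0, 7, 0, -0.005, 0, 0.003, 1], [0, 12, 0, -0.009, 0, 0.005, 1], [0, 17, 0, -0.012, 0, 0.007, 1], [0, 22, 0, -0.016, 0, 0.009, 1], [0, 27, 0, -0.02, 0, 0.011, 1], [0, 32, 0, -0.024, 0, 0.013, 1], [0, 37, 0, -0.027, 0, 0.015, 1]])

```text
clock: 5.23
ee_pos: [0.5119, 0.2175, 0.1412]
orientation: [-1.494, 0.576, -0.574]
wrist_force: [0.1, 0.4, -3.2]
grip_width: 0.086
```

Run:
```python
from h import *
to([.48,.24,.142],0)
```

```text
yaw 0 turn [ 8.000e-02  4.789e+01 -1.000e-02] shift [-0.0388 -0.0008 -0.0047]
yaw 180 turn [-1.0000e-02 -1.3211e+02 -1.0000e-01] shift [-0.0388 -0.0008 -0.0047]
tcp [0.5119 0.2175 0.1412] jawyaw 47.89 ydir [-1.3e-03 -4.0e-04 -1.0e+00] q [ 0.36  0.28  2.06  0.    0.8  -0.48] F [ 0.1  0.4 -3.2] w 0.086 t 5.2333
```

play_rows(deltas=[[0, 5, 0, -0.004, 0, 0, 1], [0, 11, 0, -0.009, 0, -0.001, 1], [0, 17, 0, -0.014, 0, -0.002, 1], [0, 23, 0, -0.019, 0, -0.002, 1], [0, 29, 0, -0.024, 0, -0.003, 1], [0, 35, 0, -0.029, 0, -0.004, 1], [0, 41, 0, -0.034, 0, -0.004, 1], [0, 47.5, 0, -0.038, 0, -0.005, 1]])

```text
clock: 5.9
ee_pos: [0.4804, 0.2392, 0.1413]
orientation: [-1.213, 1.205, -1.204]
wrist_force: [0.2, 0.1, -4.2]
grip_width: 0.087
```

play_rows(deltas=[[0, 0, 0, 0, 0, 0, 1], [0, 0, 0, 0, 0.01, 0, 1], [0, 0, 0, 0, 0.02, 0, 1], [0, 0, 0, 0, 0.03, 0, 1], [0, 0, 0, 0, 0.036, 0, 1], [0, 0, 0, 0, 0.041, 0, 1], [0, 0, 0, 0, 0.044, 0, 1], [0, 0, 0, 0, 0.044, 0, 1]])

```text
clock: 6.57
ee_pos: [0.4808, 0.239, 0.0972]
orientation: [-1.216, 1.201, -1.201]
wrist_force: [0.3, -0.3, -3.5]
grip_width: 0.087
```

Run:
```python
from h import *
to([.48,.24,.092],0)
c=capture("side");save("d_side",c["image"],(150,150,430,360),2)
W=cloud(capture("top"))
m=(W[...,2]>.08)&(W[...,2]<.135)
```

```text
yaw 0 turn [0.06 0.66 0.03] shift [-0.001   0.0052 -0.0007]
yaw 180 turn [ 4.0000e-02 -1.7934e+02 -9.0000e-02] shift [-0.001   0.0052 -0.0007]
tcp [0.4808 0.239  0.0972] jawyaw 0.66 ydir [-1.e-03 -5.e-04 -1.e+00] q [ 0.42  0.33  2.11 -0.    0.7   0.41] F [ 0.3 -0.3 -3.5] w 0.087 t 6.5667
```

View pics/d_side.png

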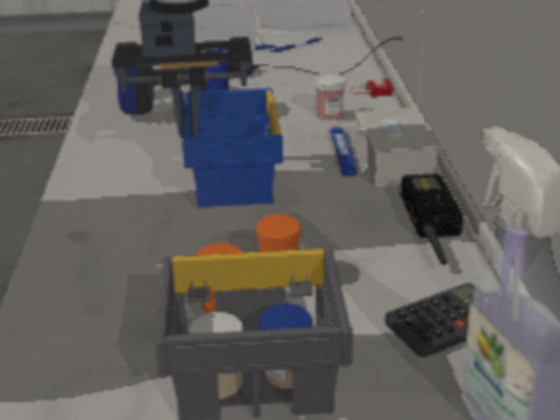

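The blue tote now stands crosswise with its yellow side to the back, about 4 mm above the worktop. I'll lower it the rest of the way until it touches.

play_rows(deltas=[[0, 0, 0, 0, 0.002, 0, 1], [0, 0, 0, 0, 0.004, 0, 1], [0, 0, 0, 0, 0.005, 0, 1], [0, 0, 0, 0, 0.005, 0, 1]])

```text
clock: 7.0
ee_pos: [0.481, 0.2392, 0.0929]
orientation: [-1.215, 1.201, -1.201]
wrist_force: [-0.6, -0.4, -3.1]
grip_width: 0.085
```

play_rows(deltas=[[0, 0, 0, 0, 0, 0, 0.4], [0, 0, 0, 0, 0, 0, 0.2], [0, 0, 0, 0, 0, 0, 0], [0, 0, 0, 0, 0, 0, 0], [0, 0, 0, 0, 0, 0, 0], [0, 0, 0, 0, 0, 0, 0]])

```text
clock: 7.5
ee_pos: [0.4811, 0.2392, 0.0931]
orientation: [-1.214, 1.201, -1.201]
wrist_force: [-0.1, 0.4, -0.5]
grip_width: 0.484
```

play_rows(deltas=[[0, 0, 0, 0, -0.02, 0, 0], [0, 0, 0, 0, -0.06, 0, 0], [0, 0, 0, 0, -0.1, 0, 0], [0, 0, 0, 0, -0.1, -0.03, 0], [0, 0, 0, 0, -0.1, -0.04, 0], [0, 0, 0, 0, -0.1, -0.04, 0], [0, 0, 0, 0, -0.1, -0.04, 0]])

```text
clock: 8.08
ee_pos: [0.4408, 0.2387, 0.1926]
orientation: [-1.215, 1.201, -1.2]
wrist_force: [-0.0, 0.5, -0.2]
grip_width: 0.5
```

Run:
```python
from h import *
c=capture("side");save("e_side",c["image"],(150,150,430,360),2)
c=capture("wrist");save("e_wr",c["image"]);W=cloud(c)
h=cv2.cvtColor(c["image"],cv2.COLOR_RGB2HSV)
b=((h[...,0]>100)&(h[...,0]<125)&(h[...,1]>120))|yellow(c)
m=b&(W[...,2]>.09)&(W[...,2]<.12)&(W[...,1]<.40)
print(m.sum(),fit(m,W))
c=capture("top");W=cloud(c)
m=(W[...,2]>.085)&(W[...,2]<.125)&(W[...,0]<.7)&(W[...,1]<.4)
n,l,s,_=cv2.connectedComponentsWithStats(m.astype(np.uint8))
for i in range(1,n):
    if s[i,4]>60: print(s[i], fit(l==i,W))
to([.48,.24,.092],0)
```

```text
5218 (((540.3263549804688, 245.2261962890625), (126.54590606689453, 154.7857208251953), 0.787487268447876), np.float64(0.10497961203442913))
[384 196  55  63 934] (((549.2853393554688, -153.27841186523438), (166.85470581054688, 128.7761993408203), 0.1084526777267456), np.float64(0.10338375369593986))
[233 208  63  48 537] (((538.918212890625, 240.7479248046875), (127.31656646728516, 165.70018005371094), 0.971876859664917), np.float64(0.10442755597404015))
yaw 0 turn [0.04 0.64 0.02] shift [-0.0009  0.1003  0.0385]
yaw 180 turn [ 4.0000e-02 -1.7936e+02 -7.0000e-02] shift [-0.0009  0.1003  0.0385]
tcp [0.4416 0.2387 0.1924] jawyaw 0.64 ydir [-8.e-04 -4.e-04 -1.e+00] q [ 0.45  0.12  2.15 -0.    0.88  0.44] F [ 0.6 -0.8 -0.2] w 0.507 t 8.2333
```

View pics/e_wr.png

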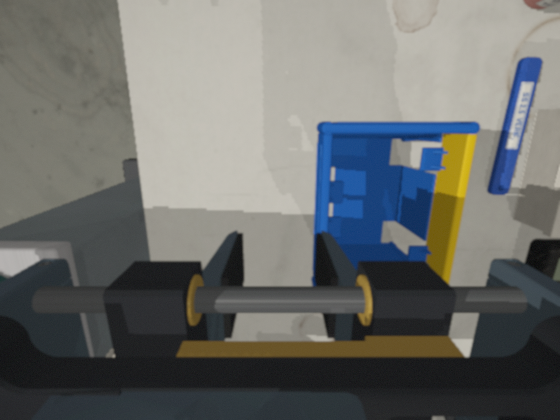

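View pics/e_side.png

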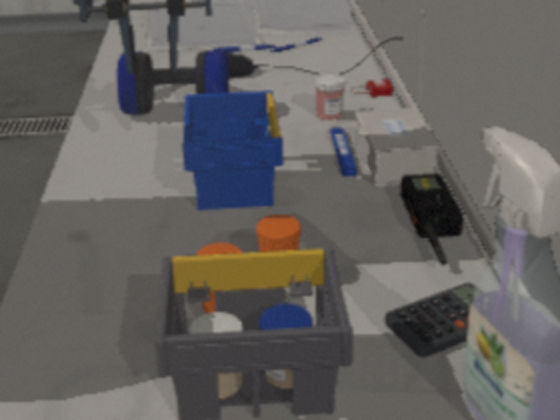

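Step 1 looks done. The blue tote stands let go at (0.539, 0.241) with its long axis at about -89 degrees. Next comes the fresh grip.

play_rows(deltas=[[0, 0, 0, -0.002, 0, 0.02, 0], [0, 0, 0, -0.002, 0, 0.039, 0], [0, 0, 0, -0.002, 0.02, 0.039, 0], [0, 0, 0, -0.002, 0.045, 0.039, 0], [0, 0, 0, -0.002, 0.07, 0.039, 0], [0, 0, 0, -0.002, 0.09, 0.039, 0], [0, 0, 0, -0.002, 0.1, 0.039, 0], [0, 0, 0, -0.002, 0.1, 0.039, 0]])

```text
clock: 8.9
ee_pos: [0.4791, 0.2405, 0.0905]
orientation: [-1.218, 1.203, -1.201]
wrist_force: [0.3, -1.5, -0.3]
grip_width: 0.5
```

play_rows(deltas=[[0, 0, 0, 0, 0, 0, 1], [0, 0, 0, 0, 0, 0, 1], [0, 0, 0, 0, 0, 0, 1], [0, 0, 0, 0, 0, 0, 1], [0, 0, 0, 0, 0, 0, 1], [0, 0, 0, 0, 0, 0, 1], [0, 0, 0, 0, 0, 0, 1], [0, 0, 0, 0, 0, 0, 1]], newtons=45)

```text
clock: 9.57
ee_pos: [0.4804, 0.2413, 0.0935]
orientation: [-1.214, 1.2, -1.201]
wrist_force: [0.6, -1.1, 5.9]
grip_width: 0.083
```

play_rows(deltas=[[0, 0, 0, 0, -0.01, 0, 1], [0, 0, 0, 0, -0.03, 0, 1], [0, 0, 0, 0, -0.055, 0, 1], [0, 0, 0, 0, -0.08, 0, 1], [0, 0, 0, 0, -0.105, 0, 1], [0, 0, 0, 0, -0.13, 0, 1], [0, 0, 0, 0, -0.145, 0, 1], [0, 0, 0, 0, -0.145, 0, 1]])

```text
clock: 10.23
ee_pos: [0.4811, 0.2417, 0.2415]
orientation: [-1.21, 1.199, -1.201]
wrist_force: [0.1, -0.1, -2.9]
grip_width: 0.085
```

Run:
```python
from h import *
to([.55,-.092,.237],-90)
c=capture("side");save("f_side",c["image"],(150,100,430,310),2)
```

```text
yaw -90 turn [-0.1  90.64 -0.27] shift [0.3345 0.0041 0.0652]
yaw 90 turn [ -0.27 -89.35   0.1 ] shift [0.3345 0.0041 0.0652]
tcp [0.4811 0.2417 0.2415] jawyaw 0.64 ydir [ 0.0041  0.002  -1.    ] q [0.42 0.1  2.05 0.   0.98 0.41] F [ 0.1 -0.1 -2.9] w 0.085 t 10.2333
```

View pics/f_side.png

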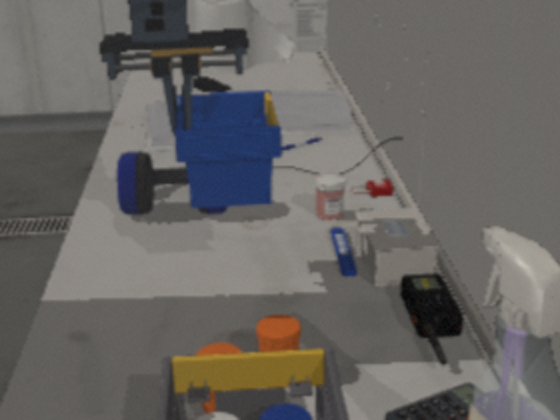

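play_rows(deltas=[[0, 3, 0, 0.01, 0, 0.002, 1], [0, 8, 0, 0.028, 0, 0.006, 1], [0, 14, 0, 0.05, 0, 0.01, 1], [0, 20, 0, 0.072, 0, 0.014, 1], [0, 26, 0, 0.095, 0, 0.018, 1], [0, 32, 0, 0.118, 0, 0.023, 1], [0, 38, 0, 0.14, 0, 0.027, 1], [0, 44, 0, 0.162, 0, 0.032, 1]])

```text
clock: 10.95
ee_pos: [0.5128, 0.0783, 0.2362]
orientation: [-0.749, 1.746, -1.745]
wrist_force: [0.6, 0.4, -3.3]
grip_width: 0.086
```

Run:
```python
from h import *
to([.55,-.094,.237],-89.7)
```

```text
yaw -89.7 turn [ 0.06 46.04  0.15] shift [ 0.0989 -0.0008  0.1459]
yaw 90.3 turn [ 1.9000e-01 -1.3396e+02 -7.0000e-02] shift [ 0.0989 -0.0008  0.1459]
tcp [0.5128 0.0783 0.2362] jawyaw -43.66 ydir [-2.7e-03 -2.0e-04 -1.0e+00] q [0.11 0.08 2.09 0.   0.97 0.87] F [ 0.6  0.4 -3.3] w 0.086 t 10.95
```

play_rows(deltas=[[0, 6, 0, 0.013, 0, 0.019, 1], [0, 12, 0, 0.027, 0, 0.04, 1], [0, 18, 0, 0.041, 0, 0.061, 1], [0, 24, 0, 0.055, 0, 0.082, 1], [0, 30, 0, 0.069, 0, 0.102, 1], [0, 36, 0, 0.082, 0, 0.122, 1], [0, 42, 0, 0.093, 0, 0.138, 1], [0, 46, 0, 0.099, 0, 0.146, 1]])

```text
clock: 11.62
ee_pos: [0.5514, -0.0944, 0.2362]
orientation: [-0.007, 2.221, -2.22]
wrist_force: [-0.5, -0.5, -2.6]
grip_width: 0.083
```

play_rows(deltas=[[0, 0, 0, 0, 0, 0, 1], [0, 0, 0, 0, 0, 0, 1], [0, 0, 0, 0, 0, 0, 1]])

```text
clock: 11.87
ee_pos: [0.5513, -0.0921, 0.2369]
orientation: [-0.017, 2.216, -2.215]
wrist_force: [1.5, 0.0, -3.8]
grip_width: 0.087
```

Run:
```python
from h import *
to([.55,-.094,.237],-89.7)
c=capture("side");save("g_side",c["image"],(150,100,430,380),2)
c=capture("top");save("g_top",c["image"],(330,130,470,290),4)
c=capture("wrist");save("g_wr",c["image"])
```

```text
yaw -89.7 turn [0.03 0.47 0.1 ] shift [ 0.0013 -0.0001  0.0019]
yaw 90.3 turn [ 1.5000e-01 -1.7953e+02 -5.0000e-02] shift [ 0.0013 -0.0001  0.0019]
tcp [ 0.5513 -0.0921  0.2369] jawyaw -89.23 ydir [-1.7e-03  5.0e-04 -1.0e+00] q [-0.21  0.15  2.02  0.    0.98  1.35] F [ 1.5  0.  -3.8] w 0.087 t 11.8667
```

View pics/g_side.png

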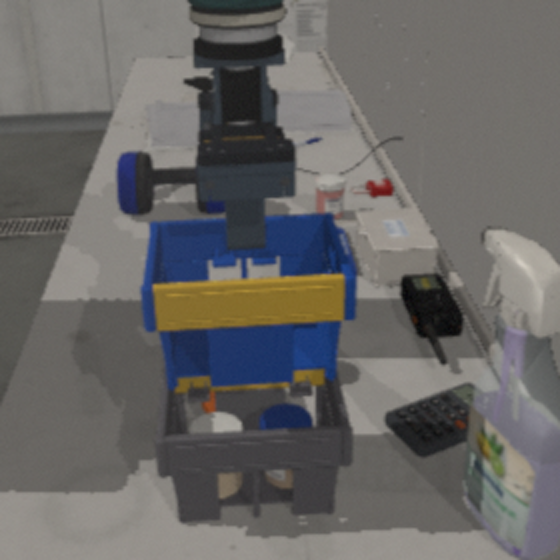

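View pics/g_top.png

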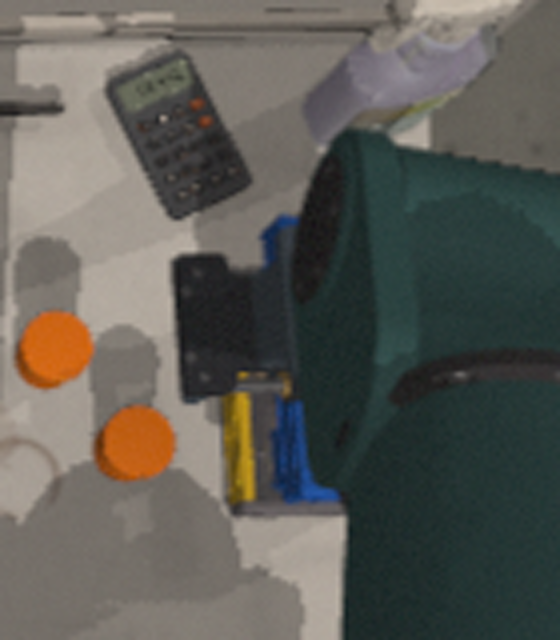

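View pics/g_wr.png

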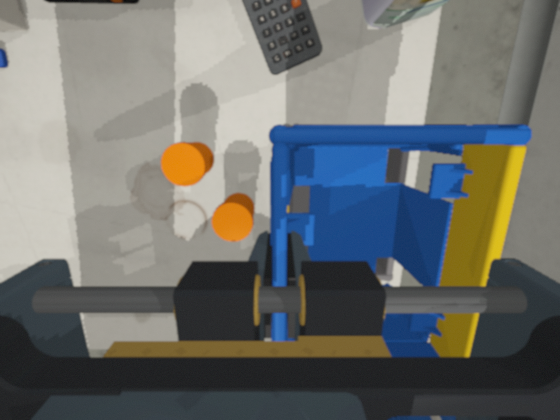

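The tote is held above the grey one with its yellow wall on the far (-y) side, in front in the side view at about (250,305). Next I'll check its tilt and offset in the grip.

Run:
```python
from h import *
c=capture("wrist");W=cloud(c)
h=cv2.cvtColor(c["image"],cv2.COLOR_RGB2HSV)
for n,b in (("bl",(h[...,0]>100)&(h[...,0]<125)&(h[...,1]>120)),("ye",yellow(c))):
    for zc in ((.225,.262),):
        m=b&(W[...,2]>zc[0])&(W[...,2]<zc[1]);p=W[m];print(n,m.sum(),p.min(0).round(4),p.max(0).round(4))
for r,c0,c1 in ((135,275,530),):
    for u in range(280,530,30): print(r,u,W[r,u].round(4))
for r in (160,200,230): 
    i=np.where(np.abs(W[r,265:300,2]-.251)<.012)[0]+265; print('plain',r,W[r,i].mean(0).round(4),W[r,i,1].min().round(4),W[r,i,1].max().round(4))
    i=np.where(np.abs(W[r,450:530,2]-.251)<.015)[0]+450; print('yel',r,W[r,i].max(0).round(4),W[r,i,1].min().round(4))
c=capture("side");W=cloud(c);y=yellow(c)
n,l,s,ce=cv2.connectedComponentsWithStats(y.astype(np.uint8))
for i in range(1,n):
    if s[i,4]>100:
        p=W[l==i];print(s[i],np.nanmean(p,0).round(4),np.nanmin(p,0).round(4),np.nanmax(p,0).round(4))
```

```text
bl 7586 [ 0.4768 -0.2126  0.225 ] [ 0.636  -0.0855  0.2617]
ye 7338 [ 0.4793 -0.213   0.225 ] [ 0.6258 -0.2032  0.2522]
135 280 [ 0.6294 -0.0913  0.2503]
135 310 [ 0.6296 -0.1056  0.2504]
135 340 [ 0.6298 -0.1202  0.2495]
135 370 [ 0.63   -0.1346  0.2494]
135 400 [ 0.6302 -0.149   0.2495]
135 430 [ 0.6304 -0.1632  0.25  ]
135 460 [ 0.6306 -0.1776  0.25  ]
135 490 [ 0.6308 -0.1921  0.2498]
135 520 [ 0.631  -0.2066  0.2497]
plain 160 [ 0.6174 -0.0912  0.2495] -0.0949 -0.0875
yel 160 [ 0.6192 -0.2038  0.2507] -0.2113
plain 200 [ 0.5969 -0.091   0.2489] -0.0954 -0.0864
yel 200 [ 0.599  -0.2042  0.251 ] -0.211
plain 230 [ 0.5806 -0.0912  0.2495] -0.0952 -0.0871
yel 230 [ 0.5826 -0.2037  0.2506] -0.2117
[ 227  236   95   28 2111] [ 0.5506 -0.2132  0.2317] [ 0.4775 -0.2174  0.2104] [ 0.6234 -0.2078  0.2515]
```

play_rows(deltas=[[0, 0.2, 0, 0.001, 0, 0.0025, 1], [0, 0.2, 0, 0.001, 0.008, 0.0025, 1], [0, 0.2, 0, 0.001, 0.016, 0.0025, 1], [0, 0.2, 0, 0.001, 0.024, 0.0025, 1], [0, 0.2, 0, 0.001, 0.032, 0.0025, 1], [0, 0.2, 0, 0.001, 0.038, 0.0025, 1], [0, 0.2, 0, 0.001, 0.044, 0.0025, 1], [0, 0.2, 0, 0.001, 0.048, 0.0025, 1]])

```text
clock: 12.78
ee_pos: [0.5508, -0.0951, 0.189]
orientation: [-0.01, 2.218, -2.218]
wrist_force: [-0.1, -0.8, -3.4]
grip_width: 0.084
```

Run:
```python
from h import *
to([.55,-.094,.165],-89.7)
c=capture("side");save("i_side",c["image"],(200,200,360,360),4);W=cloud(c)
for r in range(270,325,5):
    i=np.arange(225,335); p=W[r,i]; k=np.abs(p[:,1]+.214)<.012
    if k.sum(): print(r,p[k][:,0].min().round(4),p[k][:,0].max().round(4),p[k].mean(0).round(4))
```

```text
yaw -89.7 turn [0.01 0.15 0.05] shift [ 0.0008  0.024  -0.0011]
yaw 90.3 turn [ 7.0000e-02 -1.7985e+02 -2.0000e-02] shift [ 0.0008  0.024  -0.0011]
tcp [ 0.5508 -0.0951  0.189 ] jawyaw -89.55 ydir [-8.e-04  2.e-04 -1.e+00] q [-0.21  0.21  2.04  0.    0.89  1.35] F [-0.1 -0.8 -3.4] w 0.084 t 12.7833
270 0.4707 0.633 [ 0.5513 -0.2162  0.197 ]
275 0.4703 0.6312 [ 0.5503 -0.2165  0.1879]
280 0.4695 0.6319 [ 0.5506 -0.2165  0.1783]
285 0.4687 0.6319 [ 0.5493 -0.2167  0.1689]
290 0.4679 0.6223 [ 0.5322 -0.2108  0.156 ]
295 0.477 0.6208 [ 0.5478 -0.2061  0.1415]
300 0.4779 0.6191 [ 0.5468 -0.2049  0.1304]
305 0.4786 0.6195 [ 0.5491 -0.2039  0.1191]
310 0.4796 0.6311 [ 0.5541 -0.2038  0.1081]
315 0.4688 0.6327 [ 0.5675 -0.214   0.1047]
320 0.4676 0.6329 [ 0.5498 -0.2189  0.0995]
```

View pics/i_side.png

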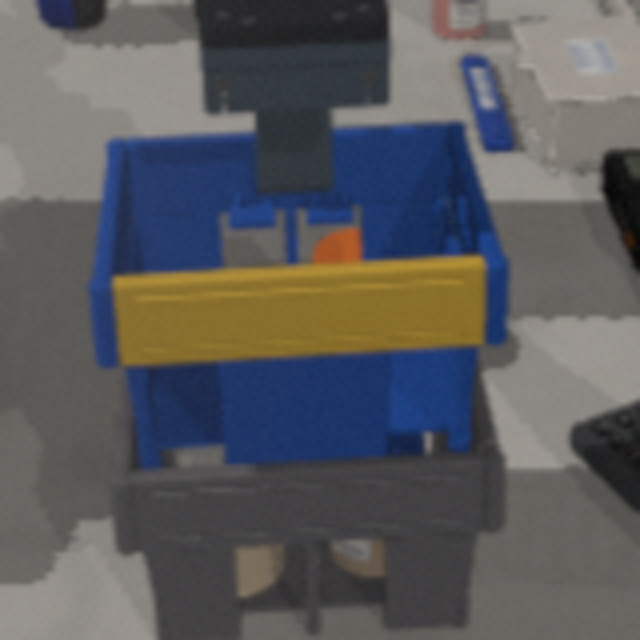

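The foot is inside the grey mouth. In x it is centred, and in y the side view puts it about 2 mm short of centre. I'll correct that and lower to the ledges.

play_rows(deltas=[[0, 0, 0, 0, 0, 0.0015, 1], [0, 0, 0, 0, 0.005, 0.0015, 1], [0, 0, 0, 0, 0.01, 0.0015, 1], [0, 0, 0, 0, 0.015, 0.0015, 1], [0, 0, 0, 0, 0.019, 0.0015, 1], [0, 0, 0, 0, 0.021, 0.0015, 1], [0, 0, 0, 0, 0.021, 0.0015, 1]])

```text
clock: 13.42
ee_pos: [0.5508, -0.0966, 0.1684]
orientation: [-0.01, 2.218, -2.218]
wrist_force: [0.5, 0.1, -3.8]
grip_width: 0.087
```

play_rows(deltas=[[0, 0, 0, 0, 0.001, 0, 1], [0, 0, 0, 0, 0.002, 0, 1], [0, 0, 0, 0, 0.003, 0, 1], [0, 0, 0, 0, 0.003, 0, 1]])

```text
clock: 13.75
ee_pos: [0.5513, -0.0967, 0.1665]
orientation: [-0.008, 2.217, -2.217]
wrist_force: [-2.9, 1.8, 3.3]
grip_width: 0.088
```

```bash
cat > chk.py <<'E'
from h import *
import sys
to([.55,-.094,.165],-89.7)
c=capture("side");save(sys.argv[1],c["image"],(200,200,360,360),4);W=cloud(c)
b=0
for r in range(264,345,5):
    i=np.arange(225,335); p=W[r,i]; k=np.abs(p[:,1]+.214)<.012
    if k.sum()>3: print(r,p[k][:,0].min().round(4),p[k][:,0].max().round(4),p[k].mean(0).round(4))
y=yellow(c)&(W[...,1]<-.15);p=W[y];print("yellow",y.sum(),p.mean(0).round(4),p.min(0).round(4),p.max(0).round(4))
E
python3 chk.py j_side
```

```text
yaw -89.7 turn [-0.    0.14 -0.02] shift [ 0.0013  0.0015 -0.0027]
yaw 90.3 turn [-3.0000e-02 -1.7986e+02  0.0000e+00] shift [ 0.0013  0.0015 -0.0027]
tcp [ 0.5513 -0.0967  0.1665] jawyaw -89.56 ydir [ 4.e-04 -0.e+00 -1.e+00] q [-0.22  0.25  2.05  0.    0.85  1.35] F [-2.9  1.8  3.3] w 0.088 t 13.75
274 0.6252 0.6313 [ 0.628  -0.207   0.1785]
279 0.4681 0.6329 [ 0.5721 -0.2151  0.1779]
284 0.4691 0.6334 [ 0.5498 -0.2182  0.1718]
289 0.4683 0.6336 [ 0.5494 -0.218   0.162 ]
294 0.4672 0.6316 [ 0.5491 -0.2181  0.1522]
299 0.4681 0.622 [ 0.5313 -0.2175  0.1431]
304 0.4775 0.6207 [ 0.5486 -0.2088  0.1249]
309 0.4782 0.6315 [ 0.5556 -0.2071  0.1127]
314 0.4686 0.6328 [ 0.5634 -0.2109  0.1046]
319 0.4675 0.6331 [ 0.5499 -0.2186  0.1013]
324 0.4671 0.6335 [ 0.5496 -0.2189  0.0909]
329 0.4679 0.6315 [ 0.5495 -0.2189  0.0802]
334 0.467 0.6231 [ 0.5437 -0.2167  0.0677]
339 0.477 0.6218 [ 0.5484 -0.209   0.0492]
344 0.4798 0.6201 [ 0.5476 -0.208   0.0369]
yellow 1946 [ 0.5515 -0.2179  0.1605] [ 0.4764 -0.2313  0.0796] [ 0.7458 -0.2109  0.1803]
```

View pics/j_side.png

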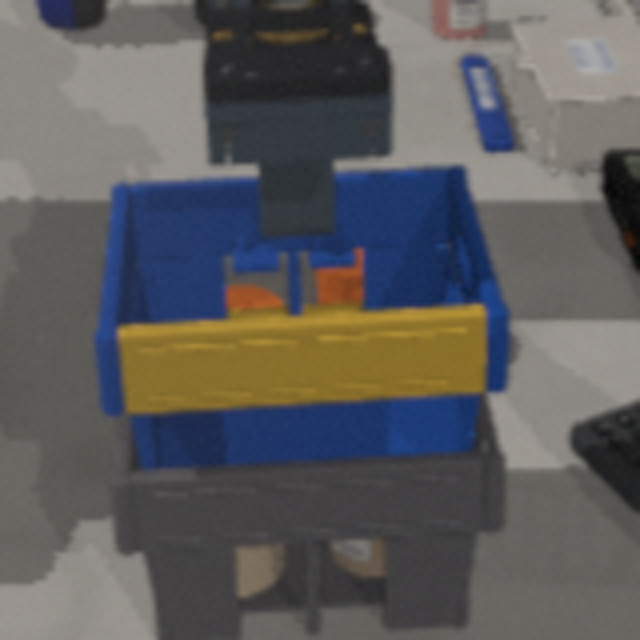

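The force has gone from -3.8 to +3.3 N and the rim is at about 0.180, so the tote is on the ledges. Releasing now.

play_rows(deltas=[[0, 0, 0, 0, 0, 0, 0.6], [0, 0, 0, 0, 0, 0, 0.3], [0, 0, 0, 0, 0, 0, 0], [0, 0, 0, 0, 0, 0, 0], [0, 0, 0, 0, 0, 0, 0], [0, 0, 0, 0, 0, 0, 0]])

```text
clock: 14.3
ee_pos: [0.5511, -0.0967, 0.166]
orientation: [-0.009, 2.218, -2.218]
wrist_force: [0.4, 1.1, 0.1]
grip_width: 0.482
```

play_rows(deltas=[[0, 0, 0, 0, -0.01, 0, 0], [0, 0, 0, 0, -0.03, 0, 0], [0, 0, 0, 0, -0.06, 0, 0], [0, 0, 0, 0, -0.08, 0, 0], [0, 0, 0, 0, -0.09, 0, 0], [0, 0, 0, 0, -0.09, 0, 0], [0, 0, 0, 0, -0.09, 0, 0]])

```text
clock: 14.88
ee_pos: [0.5509, -0.0967, 0.2558]
orientation: [-0.008, 2.217, -2.218]
wrist_force: [-0.8, -0.8, -0.7]
grip_width: 0.5
```

```bash
python3 chk.py k_side
python3 - <<'E'
from h import *
c=capture("wrist");W=cloud(c);save("k_wr",c["image"])
h=cv2.cvtColor(c["image"],cv2.COLOR_RGB2HSV)
b=((h[...,0]>100)&(h[...,0]<125)&(h[...,1]>120))|yellow(c)
m=b&(W[...,2]>.170)&(W[...,2]<.19)
print(fit(m,W)); p=W[m];A=np.c_[p[:,:2],np.ones(len(p))];print("plane",np.linalg.lstsq(A,p[:,2],rcond=None)[0].round(4))
E
```

```text
yaw -89.7 turn [-0.01  0.14 -0.02] shift [ 0.0009  0.0908 -0.0027]
yaw 90.3 turn [-3.0000e-02 -1.7986e+02  1.0000e-02] shift [ 0.0009  0.0908 -0.0027]
tcp [ 0.5509 -0.0967  0.2558] jawyaw -89.56 ydir [ 4.e-04 -1.e-04 -1.e+00] q [-0.22  0.12  2.   -0.    1.01  1.35] F [-0.8 -0.8 -0.7] w 0.5 t 14.8833
274 0.6252 0.6313 [ 0.628  -0.2066  0.1782]
279 0.4682 0.6328 [ 0.5715 -0.215   0.1779]
284 0.4689 0.6334 [ 0.5505 -0.218   0.1717]
289 0.4681 0.6338 [ 0.5504 -0.218   0.1619]
294 0.4671 0.6317 [ 0.5491 -0.2178  0.152 ]
299 0.468 0.6219 [ 0.5318 -0.2175  0.143 ]
304 0.4777 0.6205 [ 0.5487 -0.2085  0.1248]
309 0.4782 0.6314 [ 0.5556 -0.2072  0.1128]
314 0.4685 0.6328 [ 0.5647 -0.211   0.1046]
319 0.4675 0.6331 [ 0.5505 -0.2185  0.1012]
324 0.4671 0.6333 [ 0.5496 -0.2187  0.0908]
329 0.4677 0.6319 [ 0.5493 -0.2188  0.0801]
334 0.4668 0.6233 [ 0.5437 -0.2166  0.0676]
339 0.477 0.6218 [ 0.5484 -0.2091  0.0493]
344 0.4797 0.6199 [ 0.5497 -0.2078  0.0365]
yellow 1944 [ 0.5514 -0.2178  0.1605] [ 0.4765 -0.2321  0.081 ] [ 0.7456 -0.2089  0.1803]
(((561.4608154296875, -154.9127197265625), (143.6704864501953, 125.78610229492188), 0.4773695766925812), np.float64(0.17850847056260585))
plane [0.006  0.0088 0.1757]
```

View pics/k_wr.png

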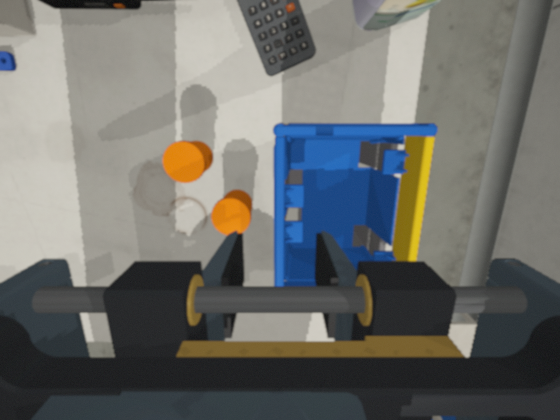

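View pics/k_side.png

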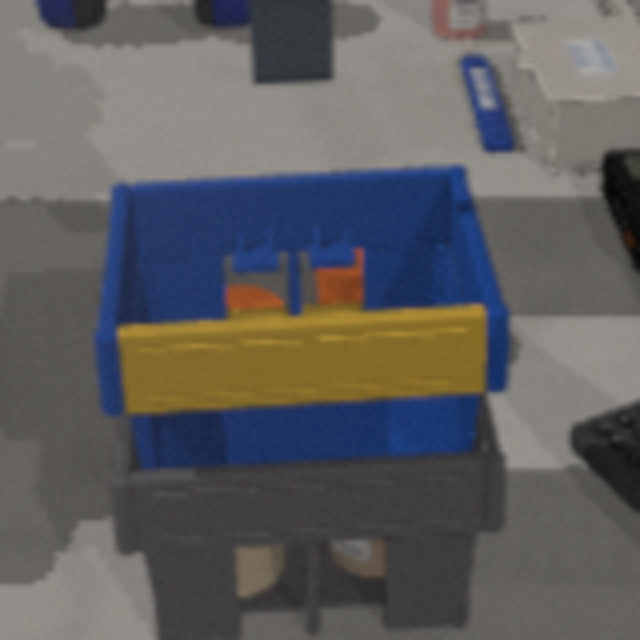

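It is stacked, let go and level: rim at 0.1785 and plane slopes under 0.01. Now I'll shut the jaws and press on the middle of the plain wall's rim.

play_rows(deltas=[[0, 0, 0, 0, 0, 0, 1], [0, 0, 0, 0, 0, 0, 1], [0, 0, 0, 0, 0, 0, 1], [0, 0, 0, 0, 0.01, 0, 1], [0, 0, 0, 0, 0.025, 0, 1], [0, 0, 0, 0, 0.04, 0, 1], [0, 0, 0, 0, 0.052, 0, 1], [0, 0, 0, 0, 0.058, 0, 1]], newtons=10)

```text
clock: 15.65
ee_pos: [0.5501, -0.0965, 0.1958]
orientation: [-0.011, 2.219, -2.218]
wrist_force: [0.9, -0.1, -0.5]
grip_width: 0.003
```

play_rows(deltas=[[0, 0, 0, 0, 0, 0, 1], [0, 0, 0, 0, 0.001, 0, 1], [0, 0, 0, 0, 0.002, 0, 1], [0, 0, 0, 0, 0.003, 0, 1], [0, 0, 0, 0, 0.004, 0, 1], [0, 0, 0, 0, 0.004, 0, 1]])

```text
clock: 16.15
ee_pos: [0.5511, -0.0967, 0.1942]
orientation: [-0.008, 2.217, -2.217]
wrist_force: [0.5, -0.2, -0.2]
grip_width: 0.009
```

play_rows(deltas=[[0, 0, 0, 0, 0.0005, 0, 1], [0, 0, 0, 0, 0.001, 0, 1], [0, 0, 0, 0, 0.0015, 0, 1], [0, 0, 0, 0, 0.002, 0, 1], [0, 0, 0, 0, 0.002, 0, 1], [0, 0, 0, 0, 0.002, 0, 1]])

```text
clock: 16.65
ee_pos: [0.5513, -0.0967, 0.1932]
orientation: [-0.008, 2.217, -2.217]
wrist_force: [-7.0, 2.9, 17.5]
grip_width: 0.009
```

That pushed 17.5 N, because contact is stiffer than I expected and I had aimed for 6 to 12 N. I'll ease back into that range and hold.

play_rows(deltas=[[0, 0, 0, 0, -0.0006, 0, 1], [0, 0, 0, 0, -0.0006, 0, 1], [0, 0, 0, 0, -0.0006, 0, 1], [0, 0, 0, 0, -0.0006, 0, 1]])

```text
clock: 16.98
ee_pos: [0.5513, -0.0967, 0.1933]
orientation: [-0.008, 2.217, -2.217]
wrist_force: [-3.1, 1.7, 10.4]
grip_width: 0.001
```

```bash
python3 chk.py l_side
```

```text
yaw -89.7 turn [-0.    0.14 -0.03] shift [ 0.0013  0.0283 -0.0027]
yaw 90.3 turn [-4.0000e-02 -1.7986e+02  0.0000e+00] shift [ 0.0013  0.0283 -0.0027]
tcp [ 0.5513 -0.0967  0.1933] jawyaw -89.56 ydir [ 5.e-04 -0.e+00 -1.e+00] q [-0.22  0.21  2.04  0.    0.9   1.35] F [-3.1  1.7 10.4] w 0.001 t 16.9833
274 0.625 0.6313 [ 0.628  -0.2066  0.1783]
279 0.4681 0.633 [ 0.5714 -0.2148  0.1777]
284 0.469 0.6332 [ 0.5512 -0.2181  0.1717]
289 0.4681 0.6338 [ 0.5495 -0.218   0.162 ]
294 0.4673 0.6318 [ 0.5491 -0.218   0.1522]
299 0.4682 0.622 [ 0.5318 -0.2176  0.1431]
304 0.4777 0.6205 [ 0.5487 -0.2083  0.1246]
309 0.4782 0.6312 [ 0.5543 -0.2071  0.1128]
314 0.4686 0.6328 [ 0.5658 -0.2111  0.1046]
319 0.4677 0.6328 [ 0.5506 -0.2186  0.1013]
324 0.4669 0.6331 [ 0.5496 -0.2188  0.0909]
329 0.4678 0.6315 [ 0.5485 -0.2187  0.0801]
334 0.4669 0.6232 [ 0.5437 -0.2168  0.0678]
339 0.4771 0.6214 [ 0.5484 -0.2092  0.0494]
344 0.4797 0.62 [ 0.5489 -0.2079  0.0367]
yellow 1941 [ 0.5515 -0.2178  0.1605] [ 0.4766 -0.2335  0.0804] [ 0.7458 -0.2098  0.1799]
```

View pics/l_side.png

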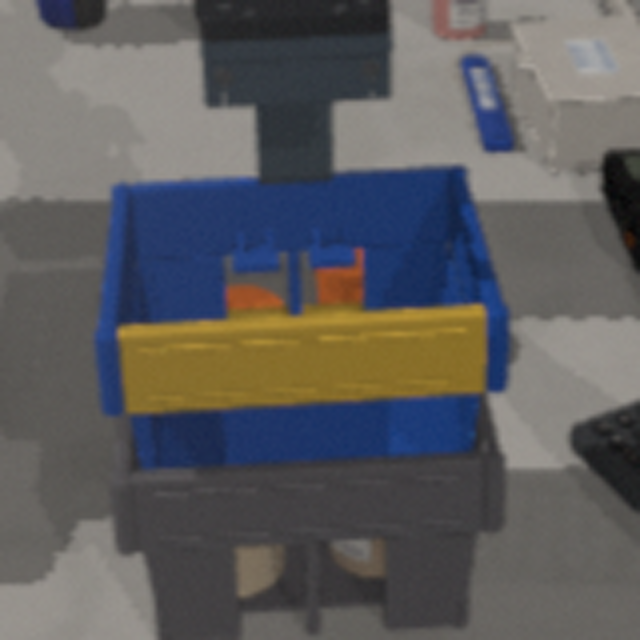

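The push holds at 10.4 N with the stack unmoved and level. Now I'll back off clear and do a final check.

play_rows(deltas=[[0, 0, 0, 0, -0.005, 0, 1], [0, 0, 0, 0, -0.02, 0, 1], [0, 0, 0, 0, -0.05, 0, 1], [0, 0, 0, 0, -0.08, 0, 1], [0, 0, 0, 0, -0.11, -0.02, 1], [0, 0, 0, 0, -0.12, -0.06, 1], [0, 0, 0, 0, -0.12, -0.1, 1], [0, 0, 0, 0, -0.12, -0.14, 1]])

```text
clock: 17.7
ee_pos: [0.5501, 0.0446, 0.314]
orientation: [-0.005, 2.217, -2.217]
wrist_force: [1.3, -0.4, 0.8]
grip_width: 0.003
```

play_rows(deltas=[[0, 0, 0, 0, 0, -0.04, 1], [0, 0, 0, 0, 0, -0.08, 1], [0, 0, 0, 0, 0, -0.12, 1], [0, 0, 0, 0, 0, -0.16, 1], [0, 0, 0, 0, 0, -0.19, 1], [0, 0, 0, 0, 0, -0.2, 1], [0, 0, 0, 0, 0, -0.2, 1], [0, 0, 0, 0, 0, -0.2, 1]])

```text
clock: 18.37
ee_pos: [0.5483, 0.2431, 0.3124]
orientation: [-0.01, 2.217, -2.218]
wrist_force: [-0.2, 0.4, -0.4]
grip_width: 0.008
```

```bash
python3 chk.py m_side|tail -3
python3 - <<'E'
from h import *
c=capture("top");W=cloud(c);save("m_top",c["image"],(130,100,470,340),2)
m=(W[...,2]>.165)&(W[...,2]<.19)&(W[...,1]<-.05)&(W[...,1]>-.25)&(W[...,0]<.66)&(W[...,0]>.44)
print(m.sum(),fit(m,W)); p=W[m];A=np.c_[p[:,:2],np.ones(len(p))];print("plane",np.linalg.lstsq(A,p[:,2],rcond=None)[0].round(4))
for a in [(302,152),(374,163),(172,245)]: print(a,W[a[1],a[0]].round(3))
E
```

```text
339 0.4769 0.6217 [ 0.5484 -0.2092  0.0494]
344 0.4796 0.6198 [ 0.5488 -0.2077  0.0365]
yellow 1945 [ 0.5517 -0.2179  0.1604] [ 0.4763 -0.2317  0.0807] [ 0.7455 -0.2114  0.1801]
963 (((549.2974243164062, -152.70309448242188), (167.53286743164062, 127.97481536865234), 0.5995882749557495), np.float64(0.1770145429959963))
plane [-0.0015  0.0028  0.1773]
(302, 152) [0.784 0.129 0.034]
(374, 163) [ 0.754 -0.086  0.01 ]
(172, 245) [0.507 0.487 0.103]
```

View pics/m_top.png

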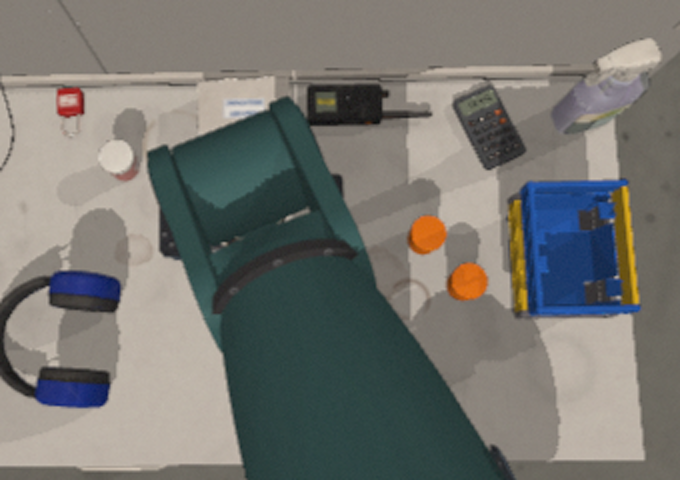

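The top view shows the stack at about (575,248), with blue's yellow wall on the right and grey's on the left. The stack centre is (0.5493, -0.1527), against (0.5493, -0.1533) for the grey tote before stacking. The bystanders have not moved and the arm is clear.

```bash
python3 -c "
from plant import job_done
print(job_done())"
```

```text
the job is handed in; nothing more can be done
None
```

The blue tote is stacked on the grey one, turned half a turn with its yellow side over the grey tote's plain long side. I handed the job in at about 18 s; no verdict was reported.

- **Quarter turn:** I gripped the blue tote's plain long wall, turned it about 85 degrees and set it down let go on the open worktop at (0.539, 0.241). It stood nearly square (about 89 degrees) to the grey tote.
- **Stacking:** I took a fresh grip, turned it on by about 90 degrees, lowered it onto the ledges and released it.
- **Push:** I pressed on the middle of the plain wall's rim with the jaws shut. The first push reached 17.5 N, above the advised 6 to 12 N, so I eased back and held 10.4 N. The tote did not visibly shift or tip.
- **Last checks:**
  - The blue tote is within about 1 mm of the grey tote's centre and parallel to within about 1 degree. The rim slope is under 0.005.
  - The rim is at about 0.177 to 0.1785 m, where 0.179 is expected when fully seated.
  - The radio, calculator and ear muffs are where they were, and the arm is clear.
- **Not fully checked:** I did not measure the pots after stacking. The side view through the grey tote's slots still showed two pots standing in it during the push. The top and wrist cameras disagreed by about 2 mm, within the 6.5 mm of play.

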